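# Release the cam stop and close the fixture jaw on a candlestick foot

### The arm

A 6-joint arm with a two-finger parallel gripper is mounted at the origin on the work surface. World frame = base frame: x ahead of the robot, y to its left, z up, the work surface at z = 0. Lengths are in m, angles in rad, forces in N, time in s.
With the tool pointing down it reaches from about 0.35 to 0.85 m from the base axis. Payload 8.1 kg.
Tool frame: the origin (TCP) lies between the finger pads; the fingertips stand 11 mm ahead of it and the grasp point (between the pads) lies 8 mm behind it (tips_ahead is the z of the fingertips in the tool frame, in m); z points along the fingers, y is the line along which they close (so a half turn about z gives the same grasp; the last joint's range is limited). The gripper opens to 93 mm and grips with 3 to 60 N. Pads are 15 mm wide; open, the fingers measure 128 mm over their backs; the gripper's body (75 mm by 188 mm) begins 65 mm behind the grasp point.
Start: joints at [1.107, 0.13, 1.488, -0, 1.523, -0.085], TCP at [0.222, 0.557, 0.2] pointing down, gripper open.
Joint ranges: [-2.96, 2.96], [-0.89, 2.26], [0.02, 2.5], [-1.34, 4.48], [0, 2.73], [-2.66, 2.66]. Speed limits (rad/s): [2.39, 2.39, 2.79, 3.14, 3.14, 3.14].

### API

Orientations are given as a rotation vector (axis times angle).
In Python, from plant import read_state, read_camera, close_job, tips_ahead gives the robot as it stands. The module is installed in compiled form; this text tells all that it offers.
- The arm moves only by the tool move_arm, never from a script. Its argument "plan" is a list of rows, each a list of 7 numbers: the turn, a rotation vector about the tool's x, y, z in units of 6 degrees (1.0 is 6 degrees), then the shift along the tool's x, y, z in units of 25 mm (1.0 is 25 mm), then the finger opening in mm, from 0 to 93. A call has exactly 10 rows; each row shifts and turns the commanded pose from where the row before left it, along the tool's axes as they then stand; what a row does not reach is not made up. A row lasts 1/10 s, in which the tool goes at most 50 mm and 8.59 degrees, less where a joint would pass 70% of its speed; a pose out of reach is approached as far as the arm can. A call is refused whole if a number of a shift passes 1 or a number of a turn 1, either way. A call with a gripper value outside its range is refused whole. The fingers move at their own pace and stop on an object; "force" is the grip in N (left out, the last holds). Time passes only in rows, so rows that do not move let the fingers close, or fill a call up. It gives the time, the measured TCP pose, the force, the opening and the grip force at its end, in the units of the state.
- read_state(): the state, without advancing time (a new reading comes with each control period).
- read_camera(name): name is "side" or "top"; returns a dict with "frame" (400x640x3 uint8, red, green, blue), "z_map" (400x640 float32, m along the optical axis (not along the pixel's ray), 0 where there is no reading), "fx", "fy", "cx", "cy" (pixels), "rvec" (rotation vector, rad) and "tvec" (3), from world to camera coordinates, as OpenCV has them. Camera axes: x right, y down, z forward; pixel columns grow to the right and rows downward; lengths in m; the calibration is good to about 2 mm. A picture is of the moment at which its call begins.
- close_job(): hands the job in; it is judged then, once.
The state is a dict: "t": time; "q": joint angles; "dq": joint speeds; "joint_torque": joint torques, N m; "tool_pos": TCP position; "orientation": TCP orientation; "force": force on the tool from outside, world axes, zero at the start; "wrist_torque": the same for the moment, N m; "opening": finger opening in m; "gripper_force": force on a finger pad.
Only numpy, scipy, OpenCV 4.12 (cv2) and the standard library are available. Lean on these libraries where they do the work, as an engineer would, in place of code of your own. Each camera call takes 0.05 s, during which the arm holds its last target. There are 200 camera calls.

### The job

Close the sliding jaw of the silversmith's holding fixture on the foot of the candlestick standing in it. First push the cam's lever round until it points straight forward, directly away from the slide's follower nose, so that the cam's low point faces the nose; only then push the slide forward by its rear plate until it is fully home. Just push: do not touch, lift or tip the candlestick, and leave everything else on the bench where it is.

Things in the scene. Friction and masses are not known exactly. Their poses are not given: they have to be found in the camera images.
- fixture: Grey steel base plate, fixed to the bench, 16 mm thick; place and yaw vary. Origin at bench height under the slide's centre line: the plate spans x -155..155, y -100..140 mm. Its +x is forward, the way the slide is pushed, away from the robot; z is up. A fixed jaw 100 mm wide stands across the front, gripping face at x = 129 mm, top 48 mm above the bench.
- jaw_slide (a joint): Travel of the sliding jaw along the fixture's +x, in m: 0 fully back, 0.032 fully home against its stop; starts between 0 and 0.004. About 2.5 N of friction; it stays where it is left. At home the jaws are 1.5 mm further apart than the candlestick's foot is wide.
- nose (a point): Front of the slide's follower nose, a 16 mm round post 20 to 34 mm above the bench on the slide's side arm, at fixture y = 85 mm; this point is 27 mm up. It moves with the slide (fixture x = -82 mm at travel 0) and runs against the cam's rim: the high point stops the slide at about 6 mm of travel, lever sideways at about 20 mm; the low point lets it home with 2 mm to spare.
- push_face (a point): Centre of the rear face of the slide's upright push plate (60 mm wide across y, 10 mm thick, top 75 mm above the bench); this point is 50 mm above the bench, at fixture x = -120 mm plus the travel, y = 0. Push it along fixture +x. Behind it there is free room above the 16 mm thick base plate.
- cam (a joint): Cam angle about its upright pivot, rad, growing anticlockwise seen from above, -0.7 to 2.9: the angle of the lever from fixture +x. 0 = lever straight forward, low point facing the follower nose; 1.57 = lever to fixture +y; 2.9 = nearly straight back, high point towards the nose. Starts between 1.6 and 2.7; about 0.12 N m of friction; stays where it is left.
- cam_pivot (a point): On the cam's pivot axis at mid-height of the lever, 59 mm above the bench, at fixture x = -30, y = 85 mm. The cam is a steel disc of 32 mm radius, 20 to 34 mm above the bench, set 14 mm off the pivot towards the lever (rim 46 mm from the pivot on the lever's side, 18 mm on the other).
- lever_mid (a point): On the cam lever's centre line, 55 mm out from the pivot, 59 mm above the bench. The lever is a dark steel blade on edge, 8 mm thick, 46 to 72 mm above the bench, from the pivot to a 16 mm round wooden end post at 84 mm. A fingertip can push its flat side anywhere between; below are only the cam disc and the follower arm (top 34 mm above the bench).
- candlestick: The short silver candlestick, loose, 108 mm tall, round foot 68 mm in diameter, standing upright on the base plate between the jaws; origin at the centre of its underside (16 mm above the bench). The closing jaw pushes it up to the fixed jaw, to about fixture x = 94 mm.
- candlestick2: Another silver candlestick, 125 mm tall with 68 mm foot, bystander on the bench on the fixture's +y side; origin at the underside.
- sconce: Loose silver candle cup, 38 mm wide, 34 mm tall, bystander standing on the base plate on the fixture's -y side; origin at the underside.
- hammer: Hammer lying on the bench beside the fixture's -y side, bystander.
- punch: Steel punch, 20 mm round, 70 mm tall, standing on the bench beside the fixture's +y side, bystander; origin at the underside.
- tub: White lidded tub, 70 mm round, 75 mm tall, bystander on the -y side; origin at the underside.
- sconce2: Second candle cup like the first, bystander at the rear -y corner of the base plate; origin at the underside.
Not all that is in view belongs to the job. Leave any pink look-alike of the candlestick alone.

How it is judged:
On the way, in this order (a step that is already met when the one before it is completed fails the run):
1. the cam is turned to its low point while the slide is still back (value of joint cam between -0.3 and 0.3 rad and value of joint jaw_slide below 0.01 m), for 0.2 s.
2. the slide is pushed fully home with the cam still at its low point (value of joint cam between -0.3 and 0.3 rad and value of joint jaw_slide above 0.029 m), for 0.2 s.
At the end, for the whole second after the job is handed in: The lever points forward within 0.3 rad (cam at its low point), the slide is within 3 mm of fully home, and the candlestick stands upright (within 0.1 rad) and still on the base plate between the closed jaws (all of step 2 and x of candlestick in the frame of fixture between 0.087 and 0.102 m and y of candlestick in the frame of fixture between -0.025 and 0.025 m and angle between candlestick's own z axis and vertical below 0.1 rad and height (world z) of candlestick between 0.012 and 0.022 m and linear speed of candlestick below 0.02 m/s); the robot touches nothing.
It fails at once if the slide is pushed forward (over 10 mm) while the cam is not at its low point (0.4 rad) (value of joint jaw_slide above 0.01 m and (value of joint cam above 0.4 rad or value of joint cam below -0.4 rad)).
It fails at once if the robot touches the candlestick (contact force between any of the fingers, the arm and candlestick above 1 N).
It fails at once if the candlestick is lifted or tipped (height (world z) of candlestick above 0.03 m or angle between candlestick's own z axis and vertical above 0.3 rad).
It fails at once if another thing on the bench is moved by over 20 mm (distance of any of candlestick2, sconce, hammer, punch, tub, sconce2 from where it was at the start of the episode above 0.02 m).
It also fails if it takes over 54 s, if anything falls off the work surface, if the arm or the gripper's body presses on something with over 40 N, if the wrist force passes 120 N, or if a joint passes its speed limit or range.

## Working session

There is one attempt and no reset: what is moved stays moved. The work goes in short steps, Python scripts to look and compute and a tool call to move; the robot and the scene stay as the last step left them, time stands still between calls to the robot, and variables do not carry over. Pictures are saved under pics/ and viewed, at most 10 in all, crops included, and the job is handed in when it is done.

Besides the shell and the picture viewer there is one more tool, called after "Call:" as name(argument=value, ...) on one line, values as JSON. move_arm: Moves the arm, as the interface text tells. Its arguments: {"type":"object","properties":{"plan":{"type":"array","items":{"type":"array","items":{"type":"number"}}},"force":{"type":"number"}},"required":["plan"]}

```bash
mkdir -p pics; cat > h.py <<'E'
import numpy as np,cv2
from plant import read_state,read_camera,close_job,tips_ahead
def cam(n):
    c=read_camera(n);c['R']=cv2.Rodrigues(np.array(c['rvec'],float))[0];c['t']=np.array(c['tvec'],float).ravel();return c
def cloud(c):
    z=c['z_map'].astype(float);v,u=np.mgrid[:400,:640]
    P=np.stack([(u-c['cx'])/c['fx']*z,(v-c['cy'])/c['fy']*z,z],-1)
    W=(P-c['t'])@c['R'];W[z<=0]=np.nan;return W
def ray(c,u,v,h):
    d=c['R'].T@np.array([(u-c['cx'])/c['fx'],(v-c['cy'])/c['fy'],1]);o=-c['R'].T@c['t'];return o+d*(h-o[2])/d[2]
def save(n,im): cv2.imwrite('pics/'+n,cv2.cvtColor(im,cv2.COLOR_RGB2BGR))
E
python3 - <<'E'
from h import *
for n in('top','side'):
    c=cam(n);save(n+'0.png',c['frame']);np.savez(n+'0.npz',W=cloud(c),f=c['frame']);print(n,-c['R'].T@c['t'],c['fx'])
s=read_state();print(s['tool_pos'],s['orientation'],s['t'],tips_ahead)
E
```

```text
top [0.57475618 0.01548206 1.15130707] 428.44676845829514
side [0.31042922 0.44325266 0.66772138] 361.7108368874624
[0.22159596 0.55698672 0.19916845] [-5.91381530e-01 -3.08491820e+00  2.57238813e-03] 0.1 0.011
```

View pics/top0.png

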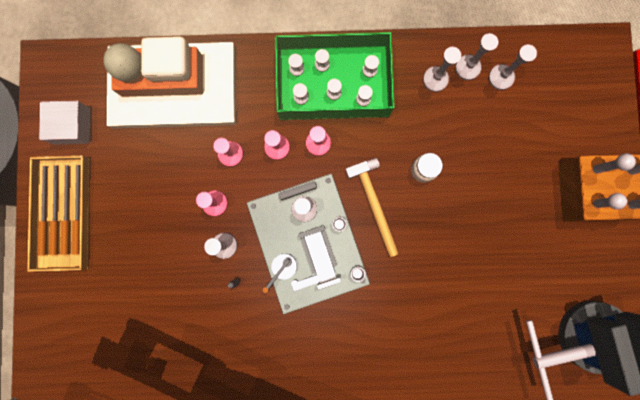

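View pics/side0.png

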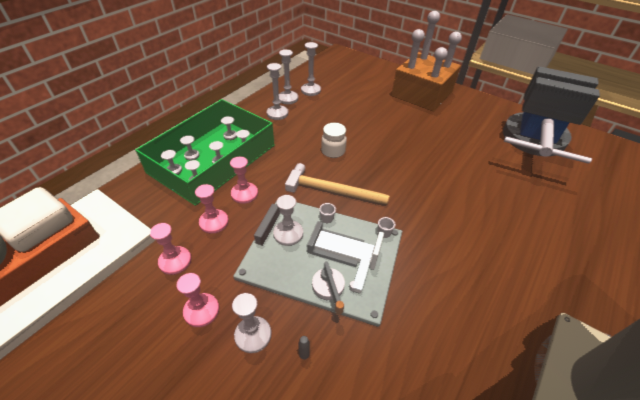

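The top view shows the fixture plate with corners at about (248,203), (330,174), (369,284) and (284,313). The fixed jaw is at (297,190), the candlestick at (303,207), the cam at (284,266) with its lever end at (266,290), and the push plate at (328,283). The candidates for the candlestick are the silver one at (303,207), the silver bystander at (220,245) and the pink ones. The one on the plate between the jaws fits the description.

```bash
python3 - <<'E'
from h import *
c=cam('top');W=cloud(c);f=c['frame']
for p in[(248,203),(330,174),(369,284),(284,313)]: print(p,ray(c,*p,0.016).round(4))
hsv=cv2.cvtColor(f,cv2.COLOR_RGB2HSV)
m=(abs(W[...,2]-0.016)<0.006)&(hsv[...,1]<70); m[:, :235]=0;m[:,385:]=0;m[:165]=0;m[320:]=0
m=cv2.morphologyEx(m.astype('uint8'),cv2.MORPH_OPEN,np.ones((3,3)))
cs=max(cv2.findContours(m,0,2)[0],key=cv2.contourArea)
pts=np.array([ray(c,*p[0],0.016)[:2] for p in cs],'float32')
r=cv2.minAreaRect(pts);B=cv2.boxPoints(r);print(r,B)
# forward = from push plate px to fixed jaw px
fw=ray(c,297,190,.048)[:2]-ray(c,328,283,.075)[:2]
e=[B[1]-B[0],B[2]-B[1]];L=max(e,key=np.linalg.norm);ex=L/np.linalg.norm(L);ex*=np.sign(ex@fw)
ey=np.array([-ex[1],ex[0]]);O=np.array(r[0])-0.02*ey
print('O',O,'yaw',np.arctan2(ex[1],ex[0]),'size',np.linalg.norm(e,axis=1))
np.savez('fix.npz',O=O,ex=ex,ey=ey)
F=np.stack([(W[...,:2]-O)@ex,(W[...,:2]-O)@ey,W[...,2]],-1)
def show(n,s):
    q=F[s];print(n,len(q),np.nanmin(q,0).round(3),np.nanmax(q,0).round(3),np.nanmedian(q,0).round(3))
z=F[...,2];x=F[...,0];y=F[...,1]
lev=(z>.05)&(z<.08)&(abs(x+.03)<.1)&(abs(y-.085)<.1)&(y>.04)&(x<.02)
show('lever',lev); q=F[lev][:,:2];q=q-[-.03,.085];far=q[np.hypot(*q.T)>.04];print('angle',np.arctan2(far[:,1].mean(),far[:,0].mean()),np.hypot(*far.T).max())
show('push',(z>.06)&(z<.085)&(x<-.08)&(x>-.15)&(abs(y)<.04))
show('cs',(z>.09)&(abs(x-.08)<.06)&(abs(y)<.05))
show('punch',(z>.05)&(x<.1)&(abs(y-.18)<.035)); show('cs2',(z>.1)&(x<.15)&(abs(y-.2)<.07)&(y>.14))
show('sc2',(z>.035)&(x<-.08)&(y<-.05)&(y>-.12)&(x>-.18))
s=read_state();R=cv2.Rodrigues(np.array(s['orientation'],float))[0];print(R.round(3))
c4=f[180:320,200:400];save('crop.png',cv2.resize(c4,None,fx=4,fy=4,interpolation=2))
E
```

```text
(248, 203) [0.6719 0.2167 0.016 ]
(330, 174) [ 0.7432 -0.0037  0.016 ]
(369, 284) [ 0.4498 -0.0971  0.016 ]
(284, 313) [0.3812 0.1272 0.016 ]
((0.5617536306381226, 0.061839208006858826), (0.3086688220500946, 0.2392737865447998), 17.22182273864746) [[ 0.37891757  0.13041818]
 [ 0.44975984 -0.09812793]
 [ 0.7445897  -0.00673977]
 [ 0.6737474   0.22180635]]
O [0.56767507 0.0427359 ] yaw 0.30057758 size [0.2392738 0.3086688]
lever 159 [-0.084  0.076  0.05 ] [-0.021  0.163  0.078] [-0.057  0.123  0.072]
angle 2.161641376068037 0.09118690746160009
push 113 [-0.118 -0.029  0.061] [-0.107  0.03   0.08 ] [-0.112 -0.     0.074]
cs 211 [ 0.068 -0.019  0.118] [0.107 0.019 0.129] [ 0.088 -0.     0.124]
punch 47 [-0.084  0.145  0.051] [0.07  0.215 0.128] [-0.075  0.154  0.072]
cs2 215 [0.046 0.214 0.12 ] [0.084 0.252 0.13 ] [0.065 0.233 0.125]
sc2 76 [-0.135 -0.096  0.035] [-0.099 -0.059  0.055] [-0.122 -0.079  0.049]
[[-0.929  0.37  -0.001]
 [ 0.37   0.929 -0.001]
 [ 0.    -0.001 -1.   ]]
```

View pics/crop.png

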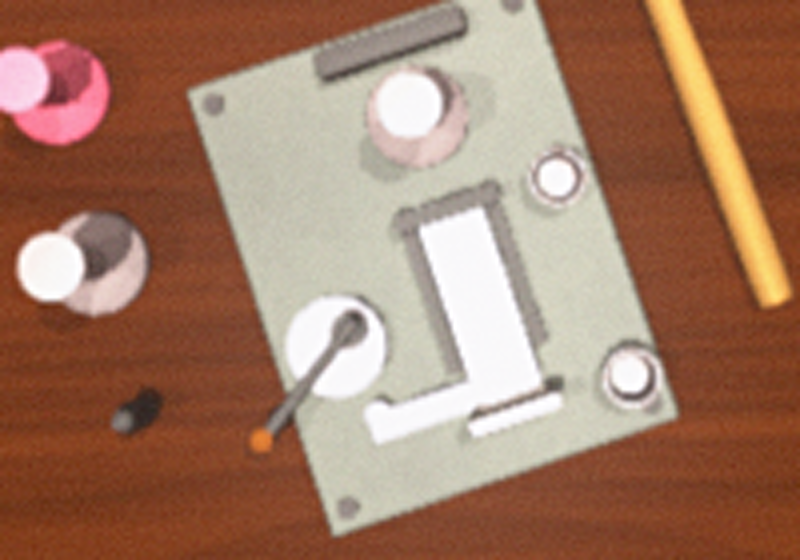

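The crop confirms the target: the candlestick at (303,207) on the plate. The lever points to rear-left at about 2.16 rad. I'll close the fingers and turn the tool so its y lies along fixture y.

Call:
move_arm(plan=[[0,0,-0.65,0,0,0,0],[0,0,-0.65,0,0,0,0],[0,0,-0.65,0,0,0,0],[0,0,-0.65,0,0,0,0],[0,0,-0.65,0,0,0,0],[0,0,-0.65,0,0,0,0],[0,0,-0.65,0,0,0,0],[0,0,-0.65,0,0,0,0],[0,0,-0.65,0,0,0,0],[0,0,-0.65,0,0,0,0]])

```text
t: 1.15
tool_pos: [0.2218, 0.5573, 0.1997]
orientation: [0.477, -3.105, 0.001]
force: [0.1, -0.9, 0.2]
opening: 0.0174
gripper_force: 0.0
```

```bash
cat >> h.py <<'E'
def delta(fx,fy,z,P=None):
    "tool-axis shift in units from pose to fixture target (m)"
    s=read_state();F=np.load('fix.npz');R=cv2.Rodrigues(np.array(s['orientation'],float))[0]
    p=np.array(s['tool_pos']) if P is None else P
    T=np.r_[F['O']+fx*F['ex']+fy*F['ey'],z];return (R.T@(T-p)/.025).round(2),T
def where():
    s=read_state();F=np.load('fix.npz');p=np.array(s['tool_pos']);R=cv2.Rodrigues(np.array(s['orientation'],float))[0]
    print('t',s['t'],'fix',((p[:2]-F['O'])@F['ex']).round(4),((p[:2]-F['O'])@F['ey']).round(4),'z',p[2].round(4),'F',np.round(s['force'],1),'ytool in fix',(R[:2,1]@F['ex']).round(3),(R[:2,1]@F['ey']).round(3))
E
python3 - <<'E'
from h import *
where();print(delta(-.095,.102,.2),delta(-.095,.102,.063))
c=cam('top');F=np.load('fix.npz');p=ray(c,230.5,285.5,.07)[:2]-F['O'];print('punch',p@F['ex'],p@F['ey'])
E
```

```text
t 1.15 fix -0.1781 0.5939 z 0.1997 F [ 0.1 -0.9  0.2] ytool in fix -0.004 1.0
(array([ -3.24, -19.69,  -0.  ]), array([0.44673499, 0.11203596, 0.2       ])) (array([ -3.24, -19.69,   5.48]), array([0.44673499, 0.11203596, 0.063     ]))
punch -0.03859323250972062 0.2332238088990612
```

Call:
move_arm(plan=[[0,0,0,-0.16,-0.98,0,0],[0,0,0,-0.16,-0.98,0,0],[0,0,0,-0.16,-0.98,0,0],[0,0,0,-0.16,-0.98,0,0],[0,0,0,-0.16,-0.98,0,0],[0,0,0,-0.16,-0.98,0,0],[0,0,0,-0.16,-0.98,0,0],[0,0,0,-0.16,-0.98,0,0],[0,0,0,-0.16,-0.98,0,0],[0,0,0,-0.16,-0.98,0,0]])

```text
t: 2.2
tool_pos: [0.3331, 0.3344, 0.2]
orientation: [0.47, -3.106, 0.0]
force: [-0.4, 0.0, 1.6]
opening: 0.0004
gripper_force: 0.0
```

Call:
move_arm(plan=[[0,0,0,-0.16,-0.98,0,0],[0,0,0,-0.16,-0.98,0,0],[0,0,0,-0.16,-0.98,0,0],[0,0,0,-0.16,-0.98,0,0],[0,0,0,-0.16,-0.98,0,0],[0,0,0,-0.16,-0.98,0,0],[0,0,0,-0.16,-0.98,0,0],[0,0,0,-0.16,-0.98,0,0],[0,0,0,-0.16,-0.98,0,0],[0,0,0,-0.16,-0.98,0,0]])

```text
t: 3.2
tool_pos: [0.4442, 0.1124, 0.2]
orientation: [0.47, -3.106, -0.0]
force: [-0.3, 1.0, -0.4]
opening: 0.0002
gripper_force: 0.0
```

```bash
python3 - <<'E'
from h import *
where();print(delta(-.095,.102,.063))
E
```

```text
t 3.2 fix -0.0973 0.1031 z 0.2 F [-0.3  1.  -0.4] ytool in fix 0.0 1.0
(array([-0.09, -0.05,  5.48]), array([0.44673499, 0.11203596, 0.063     ]))
```

Call:
move_arm(plan=[[0,0,0,0,0,0.55,0],[0,0,0,0,0,0.55,0],[0,0,0,0,0,0.55,0],[0,0,0,0,0,0.55,0],[0,0,0,0,0,0.55,0],[0,0,0,0,0,0.55,0],[0,0,0,0,0,0.55,0],[0,0,0,0,0,0.55,0],[0,0,0,0,0,0.55,0],[0,0,0,0,0,0.55,0]])

```text
t: 4.2
tool_pos: [0.444, 0.1134, 0.0615]
orientation: [-0.472, 3.106, -0.0]
force: [-0.3, 0.1, -0.9]
opening: 0.0004
gripper_force: 0.0
```

```bash
python3 - <<'E'
from h import *
where()
pv=np.array([-30,85.]);pr=np.array([-97.3,103.])
for th in np.r_[2.2:-.05:-.1]:
    n=np.array([-np.sin(th),np.cos(th)]);s=4+7.5*abs(n[0])+17.5*abs(n[1])
    C=pv+50*np.array([np.cos(th),np.sin(th)])+s*n
    d=(C-pr)/25;print(th.round(2),C.round(1),'tool x,y',(-d[0]).round(2),d[1].round(2));pr=C
c=cam('top');save('t1.png',cv2.resize(c['frame'][180:320,200:400],None,fx=4,fy=4))
E
```

```text
t 4.2 fix -0.0973 0.1041 z 0.0615 F [-0.3  0.1 -0.9] ytool in fix -0.001 1.0
2.2 [-75.9 113.4] tool x,y -0.86 0.42
2.1 [-71.9 118.4] tool x,y -0.16 0.2
2.0 [-67.3 122.9] tool x,y -0.19 0.18
1.9 [-62.  126.9] tool x,y -0.21 0.16
1.8 [-56.2 130.2] tool x,y -0.23 0.13
1.7 [-50.  132.8] tool x,y -0.25 0.1
1.6 [-43.5 134.6] tool x,y -0.26 0.07
1.5 [-39.2 135.8] tool x,y -0.17 0.05
1.4 [-35.7 136.7] tool x,y -0.14 0.04
1.3 [-32.  137.4] tool x,y -0.15 0.03
1.2 [-28.  137.9] tool x,y -0.16 0.02
1.1 [-23.9 138. ] tool x,y -0.16 0.01
1.0 [-19.6 137.8] tool x,y -0.17 -0.01
0.9 [-15.2 137.1] tool x,y -0.18 -0.03
0.8 [-10.6 135.9] tool x,y -0.18 -0.05
0.7 [ -6.1 134.2] tool x,y -0.18 -0.07
0.6 [ -1.5 131.9] tool x,y -0.18 -0.09
0.5 [  2.9 129.1] tool x,y -0.18 -0.11
0.4 [  7.1 125.7] tool x,y -0.17 -0.14
0.3 [ 11.  121.7] tool x,y -0.16 -0.16
0.2 [ 14.5 117.1] tool x,y -0.14 -0.18
0.1 [ 17.5 112. ] tool x,y -0.12 -0.2
-0.0 [ 20.  106.5] tool x,y -0.1 -0.22
```

View pics/t1.png

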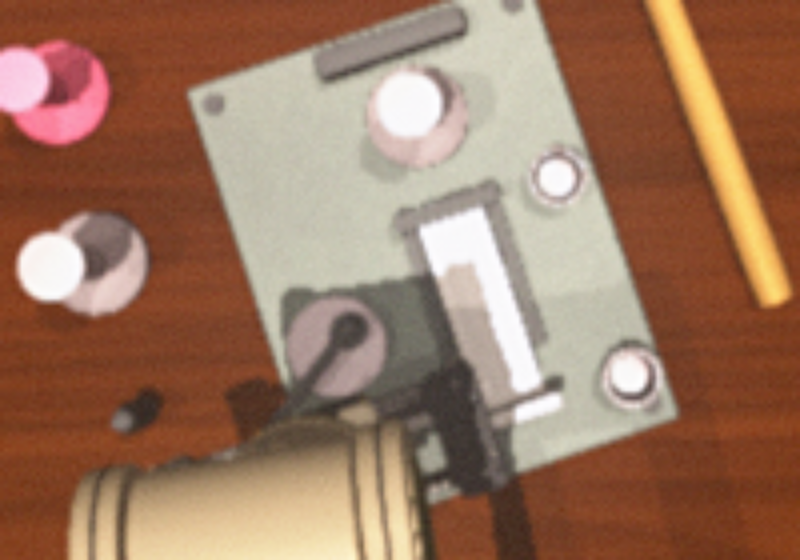

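The finger stands behind the lever (crop about (330,470)) and nothing has moved. Now sweep the lever.

Call:
move_arm(plan=[[0,0,0,-0.43,0.2,0,0],[0,0,0,-0.43,0.2,0,0],[0,0,0,-0.16,0.2,0,0],[0,0,0,-0.19,0.18,0,0],[0,0,0,-0.21,0.16,0,0],[0,0,0,-0.23,0.13,0,0],[0,0,0,-0.25,0.1,0,0],[0,0,0,-0.26,0.07,0,0],[0,0,0,-0.17,0.05,0,0],[0,0,0,-0.14,0.04,0,0]])

```text
t: 5.25
tool_pos: [0.4934, 0.1637, 0.0626]
orientation: [0.472, -3.106, 0.0]
force: [-0.2, 0.3, 0.5]
opening: 0.0006
gripper_force: 0.0
```

```bash
python3 - <<'E'
from h import *
where()
E
```

```text
t 5.25 fix -0.0351 0.1375 z 0.0626 F [-0.2  0.3  0.5] ytool in fix -0.001 1.0
```

```bash
python3 - <<'E'
from h import *
c=cam('side');save('s1.png',cv2.resize(c['frame'][190:340,230:430],None,fx=4,fy=4))
E
```

```text
(no output)
```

View pics/s1.png

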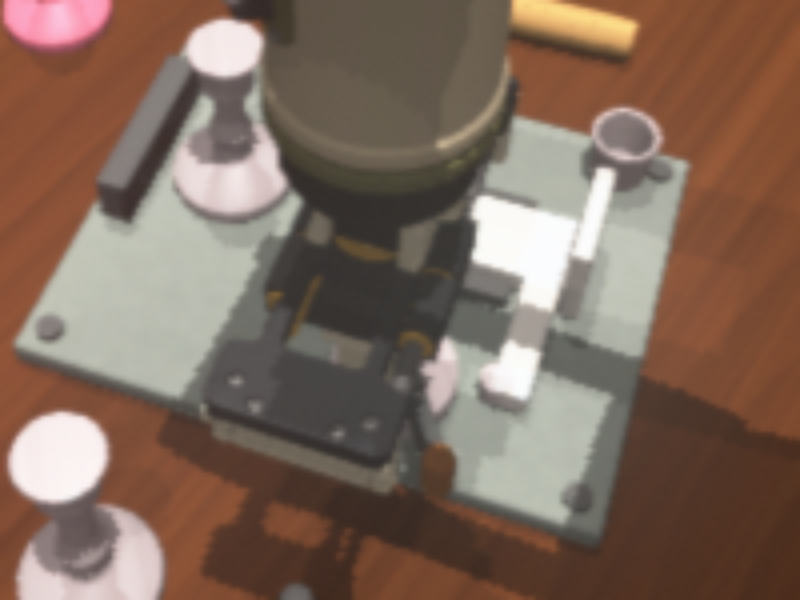

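```bash
python3 - <<'E'
from h import *
c=cam('side');W=cloud(c);f=c['frame'];F=np.load('fix.npz')
hsv=cv2.cvtColor(f,cv2.COLOR_RGB2HSV)
def fx(p): p=p[...,:2]-F['O'];return np.stack([p@F['ex'],p@F['ey']],-1)
print('post z.072',fx(ray(c,339,307,.065)),W[307,339],fx(W[307,339]))
s=np.load('side0.npz');W0=s['W'];print('before (340,305)',W0[305,340],fx(W0[305,340]))
print('tcp pix',[ (lambda q:(q[0]/q[2]*c['fx']+c['cx'],q[1]/q[2]*c['fy']+c['cy']))(c['R']@np.array(p)+c['t']) for p in [read_state()['tool_pos'],np.r_[F['O']-.03*F['ex']+.085*F['ey'],.072]]])
E
```

```text
post z.072 [-0.07684274  0.15638279] [0.44596615 0.17336049 0.07381123] [-0.0775779   0.16080273]
before (340,305) [0.4468937  0.16866246 0.07284076] [-0.07808289  0.15604071]
tcp pix [(np.float64(320.3243938335893), np.float64(291.7648875425927)), (np.float64(326.5319028113928), np.float64(265.52525034644276))]
```

The lever has not moved: its post is still at side px (339,307). I'll check where the fingers really are from the depth map.

```bash
python3 - <<'E'
from h import *
F=np.load('fix.npz')
def fx(W): p=W[...,:2]-F['O'];return np.stack([p@F['ex'],p@F['ey'],W[...,2]],-1)
for n in('side','top'):
    c=cam(n);G=fx(cloud(c));G0=fx(np.load(n+'0.npz')['W']);
    new=(abs(G[...,2]-G0[...,2])>.02)&(G[...,2]>.03)
    for a,b in[(.03,.06),(.06,.08),(.08,.1),(.1,.13),(.13,.16),(.16,.2),(.2,.25)]:
        q=G[new&(G[...,2]>a)&(G[...,2]<b)]
        if len(q)>3:print(n,a,b,len(q),np.percentile(q[:,:2],[2,50,98],axis=0).round(3).tolist())
    if n=='side': save('s2.png',cv2.resize(c['frame'][230:330,290:370],None,fx=7,fy=6,interpolation=2)); save
    else: save('t2.png',cv2.resize(c['frame'][180:330,200:400],None,fx=4,fy=4))
E
```

```text
side 0.08 0.1 8 [[-0.045, 0.125], [-0.045, 0.131], [-0.044, 0.136]]
side 0.1 0.13 9 [[-0.044, 0.135], [-0.033, 0.154], [-0.027, 0.155]]
side 0.13 0.16 26 [[-0.04, 0.153], [-0.033, 0.155], [-0.027, 0.156]]
side 0.16 0.2 1228 [[-0.071, 0.06], [-0.047, 0.165], [-0.001, 0.23]]
side 0.2 0.25 1780 [[-0.07, 0.103], [-0.039, 0.207], [-0.004, 0.231]]
top 0.16 0.2 84 [[-0.067, 0.075], [-0.012, 0.09], [-0.006, 0.104]]
top 0.2 0.25 592 [[-0.069, 0.044], [-0.037, 0.064], [-0.003, 0.098]]
```

View pics/s2.png

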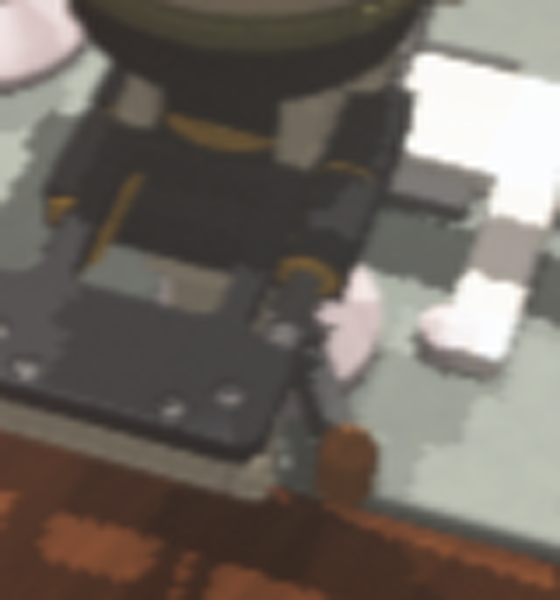

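The side crop shows the lever blade from (310,370) to its post at (348,465), still pointing rear-left, with the gripper above and in front of it. I suspect the fingers passed over the blade, so I'll check heights.

```bash
python3 - <<'E'
from h import *
F=np.load('fix.npz')
def fx(W): p=W[...,:2]-F['O'];return np.stack([p@F['ex'],p@F['ey'],W[...,2]],-1)
c=cam('side');G=fx(cloud(c));G0=fx(np.load('side0.npz')['W'])
b=(G[...,1]>.215)&(G[...,2]>.1)&(abs(G[...,0]+.035)<.03)&(abs(G[...,2]-G0[...,2])>.02)
print('body end z pct',np.percentile(G[b][:,2],[0,1,5,20,50,90]).round(3))
print(G[(G[...,2]>.075)&(G[...,2]<.16)&(abs(G[...,2]-G0[...,2])>.02)&(G[...,0]<0)].round(3)[::2])
print(G[270:312:3,329:338:4].round(3).tolist())
s=read_state();print(s['q'],s['tool_pos'])
E
```

```text
body end z pct [0.165 0.167 0.17  0.192 0.208 0.21 ]
[[-0.028  0.154  0.14 ]
 [-0.028  0.154  0.137]
 [-0.031  0.155  0.14 ]
 [-0.035  0.155  0.141]
 [-0.03   0.155  0.136]
 [-0.033  0.154  0.136]
 [-0.037  0.155  0.139]
 [-0.04   0.156  0.143]
 [-0.028  0.155  0.131]
 [-0.031  0.155  0.134]
 [-0.035  0.155  0.135]
 [-0.038  0.155  0.137]
 [-0.045  0.127  0.097]
 [-0.029  0.154  0.127]
 [-0.033  0.155  0.132]
 [-0.037  0.155  0.133]
 [-0.046  0.127  0.094]
 [-0.033  0.155  0.128]
 [-0.037  0.155  0.129]
 [-0.045  0.133  0.1  ]
 [-0.045  0.132  0.09 ]
 [-0.045  0.132  0.087]]
[[[-0.058, 0.176, 0.208], [-0.061, 0.163, 0.19], [-0.067, 0.161, 0.189]], [[-0.059, 0.181, 0.207], [-0.062, 0.167, 0.188], [-0.068, 0.167, 0.19]], [[-0.056, 0.165, 0.172], [-0.064, 0.17, 0.185], [-0.069, 0.167, 0.183]], [[-0.043, 0.11, 0.069], [-0.065, 0.176, 0.185], [nan, nan, nan]], [[-0.061, 0.182, 0.183], [-0.066, 0.178, 0.181], [-0.055, 0.091, 0.035]], [[-0.062, 0.186, 0.183], [-0.055, 0.122, 0.074], [-0.057, 0.098, 0.035]], [[-0.067, 0.206, 0.209], [-0.056, 0.128, 0.073], [-0.059, 0.104, 0.034]], [[-0.069, 0.21, 0.209], [-0.058, 0.133, 0.071], [-0.065, 0.13, 0.071]], [[-0.07, 0.213, 0.207], [-0.059, 0.137, 0.069], [-0.067, 0.137, 0.073]], [[-0.071, 0.219, 0.208], [-0.06, 0.137, 0.057], [-0.068, 0.142, 0.072]], [[-0.072, 0.219, 0.2], [-0.061, 0.14, 0.051], [-0.07, 0.148, 0.072]], [[-0.072, 0.217, 0.187], [-0.059, 0.128, 0.017], [-0.072, 0.154, 0.073]], [[-0.054, 0.137, 0.017], [-0.061, 0.134, 0.017], [-0.074, 0.16, 0.073]], [[-0.055, 0.14, 0.011], [-0.063, 0.138, 0.013], [-0.075, 0.162, 0.067]]]
[ 2.21405280e-01  2.46345318e-02  1.85839607e+00 -4.52749616e-05
  1.25894785e+00 -1.65115663e+00] [0.49280762 0.16339233 0.06251288]
```

Body bottom reads 0.165 against a nominal 0.136, so the real fingers sit about 29 mm higher than stated and passed over the lever. I'll go back and then lower by about 27 mm, clear of the nose.

Call:
move_arm(plan=[[0,0,0,0.56,-0.1,0,0],[0,0,0,0.56,-0.1,0,0],[0,0,0,0.56,-0.1,0,0],[0,0,0,0.56,-0.1,0,0],[0,0,0,0.56,-0.1,0,0],[0,0,0,0,0,0.2,0],[0,0,0,0,0,0.22,0],[0,0,0,0,0,0.22,0],[0,0,0,0,0,0.22,0],[0,0,0,0,0,0.22,0]])

```text
t: 6.5
tool_pos: [0.4299, 0.1309, 0.0349]
orientation: [0.472, -3.105, 0.0]
force: [0.0, -0.0, -0.1]
opening: 0.0004
gripper_force: 0.0
```

```bash
python3 - <<'E'
from h import *
F=np.load('fix.npz');where()
def fx(W): p=W[...,:2]-F['O'];return np.stack([p@F['ex'],p@F['ey'],W[...,2]],-1)
c=cam('side');G=fx(cloud(c));G0=fx(np.load('side0.npz')['W'])
new=(abs(G[...,2]-G0[...,2])>.015)
b=new&(G[...,1]>.2)&(G[...,2]>.08)&(G[...,1]<.225)&(abs(G[...,0]+.105)<.033)
print('body end z pct',np.percentile(G[b][:,2],[0,1,5,20,50]).round(3))
q=G[new&(G[...,2]>.03)&(G[...,2]<.13)&(abs(G[...,0]+.105)<.02)&(abs(G[...,1]-.125)<.04)];q=q[np.argsort(q[:,2])];print(q[:12].round(3),len(q))
E
```

```text
t 6.5 fix -0.1055 0.125 z 0.0349 F [ 0.  -0.  -0.1] ytool in fix -0.001 1.0
body end z pct [0.137 0.139 0.142 0.166 0.18 ]
[[-0.115  0.122  0.062]
 [-0.115  0.124  0.08 ]
 [-0.115  0.137  0.091]
 [-0.11   0.141  0.096]
 [-0.099  0.141  0.097]
 [-0.105  0.142  0.097]
 [-0.107  0.141  0.098]
 [-0.103  0.141  0.098]
 [-0.101  0.141  0.098]
 [-0.097  0.141  0.098]
 [-0.114  0.142  0.099]
 [-0.112  0.142  0.099]] 54
```

Call:
move_arm(plan=[[0,0,0,-0.31,-0.4,0,0],[0,0,0,-0.31,-0.4,0,0],[0,0,0,-0.28,0.17,0,0],[0,0,0,-0.28,0.17,0,0],[0,0,0,-0.16,0.2,0,0],[0,0,0,-0.19,0.18,0,0],[0,0,0,-0.21,0.16,0,0],[0,0,0,-0.23,0.13,0,0],[0,0,0,-0.25,0.1,0,0],[0,0,0,-0.26,0.07,0,0]])

```text
t: 7.55
tool_pos: [0.4863, 0.1587, 0.0355]
orientation: [0.473, -3.105, -0.0]
force: [-1.4, -2.8, 0.1]
opening: -0.0
gripper_force: 1.1
```

```bash
python3 - <<'E'
from h import *
F=np.load('fix.npz');where()
c=cam('side');hsv=cv2.cvtColor(c['frame'],cv2.COLOR_RGB2HSV);W=cloud(c)
p=W[...,:2]-F['O'];x=p@F['ex'];y=p@F['ey']
s=(W[...,2]>.055)&(W[...,2]<.085)&(x>-.13)&(x<.06)&(y>.06)&(y<.2)
print(np.c_[x[s],y[s],W[...,2][s]].round(3)[::6])
E
```

```text
t 7.55 fix -0.0433 0.1349 z 0.0355 F [-1.4 -2.8  0.1] ytool in fix -0.002 1.0
[[-0.027  0.128  0.07 ]
 [-0.029  0.138  0.074]]
```

Contact force is now seen and the lever is turning (points near (-0.028, 0.13)). Continue.

Call:
move_arm(plan=[[0,0,0,-0.17,0.05,0,0],[0,0,0,-0.14,0.04,0,0],[0,0,0,-0.15,0.03,0,0],[0,0,0,-0.16,0.02,0,0],[0,0,0,-0.16,0.01,0,0],[0,0,0,-0.17,-0.01,0,0],[0,0,0,-0.18,-0.03,0,0],[0,0,0,-0.18,-0.05,0,0],[0,0,0,-0.18,-0.07,0,0],[0,0,0,-0.18,-0.09,0,0]])

```text
t: 8.6
tool_pos: [0.5274, 0.1685, 0.0357]
orientation: [-0.472, 3.106, 0.001]
force: [-3.3, -0.7, -0.8]
opening: 0.0003
gripper_force: 1.4
```

Call:
move_arm(plan=[[0,0,0,-0.18,-0.11,0,0],[0,0,0,-0.17,-0.14,0,0],[0,0,0,-0.16,-0.16,0,0],[0,0,0,-0.14,-0.18,0,0],[0,0,0,-0.12,-0.2,0,0],[0,0,0,-0.1,-0.22,0,0],[0,0,0,0,0,0,0],[0,0,0,0,0,0,0],[0,0,0,0,0,0,0],[0,0,0,0,0,0,0]])

```text
t: 9.6
tool_pos: [0.5553, 0.1507, 0.0358]
orientation: [-0.472, 3.105, -0.0]
force: [0.3, -0.2, 0.6]
opening: 0.0008
gripper_force: 0.0
```

```bash
python3 - <<'E'
from h import *
where()
E
```

```text
t 9.6 fix 0.0202 0.1068 z 0.0358 F [ 0.3 -0.2  0.6] ytool in fix -0.001 1.0
```

Call:
move_arm(plan=[[0,0,0,0,0.4,0,0],[0,0,0,0,0.4,0,0],[0,0,0,0,0,-0.9,0],[0,0,0,0,0,-1,0],[0,0,0,0,0,-1,0],[0,0,0,0.2,0,-1,0],[0,0,0,0.9,0,-0.5,0],[0,0,0,1,0,0,0],[0,0,0,1,0,0,0],[0,0,0,1,0,0,0]])

```text
t: 10.6
tool_pos: [0.4502, 0.1399, 0.1458]
orientation: [-0.474, 3.105, 0.0]
force: [-0.6, 0.9, -0.2]
opening: 0.0007
gripper_force: 0.0
```

Call:
move_arm(plan=[[0,0,0,1,0,0,0],[0,0,0,1,-0.2,0,0],[0,0,0,0.8,-0.6,0,0],[0,0,0,0,-0.8,0,0],[0,0,0,0,-0.8,0,0],[0,0,0,0,-0.8,0,0],[0,0,0,0,-0.8,0,0],[0,0,0,0,-0.8,0,0],[0,0,0,0,0,0,0],[0,0,0,0,0,0,0]])

```text
t: 11.6
tool_pos: [0.42, 0.0045, 0.1456]
orientation: [0.471, -3.106, -0.001]
force: [-0.4, 1.0, -0.1]
opening: 0.0008
gripper_force: 0.0
```

```bash
python3 - <<'E'
from h import *
where();c=cam('top');save('t3.png',cv2.resize(c['frame'][180:320,200:400],None,fx=4,fy=4))
F=np.load('fix.npz')
for n in('top','side'):
    W=cloud(cam(n));p=W[...,:2]-F['O'];x=p@F['ex'];y=p@F['ey'];z=W[...,2]
    s=(z>.055)&(z<.085)&(x>-.13)&(x<.07)&(y>.04)&(y<.19)
    d=np.c_[x[s]+.03,y[s]-.085];d=d[np.hypot(*d.T)>.03];print(n,len(d),np.median(np.arctan2(d[:,1],d[:,0])) if len(d) else 0)
E
```

```text
t 11.6 fix -0.1524 0.0072 z 0.1456 F [-0.4  1.  -0.1] ytool in fix -0.001 1.0
top 105 0.022625197597219916
side 252 0.07817355665262987
```

View pics/t3.png

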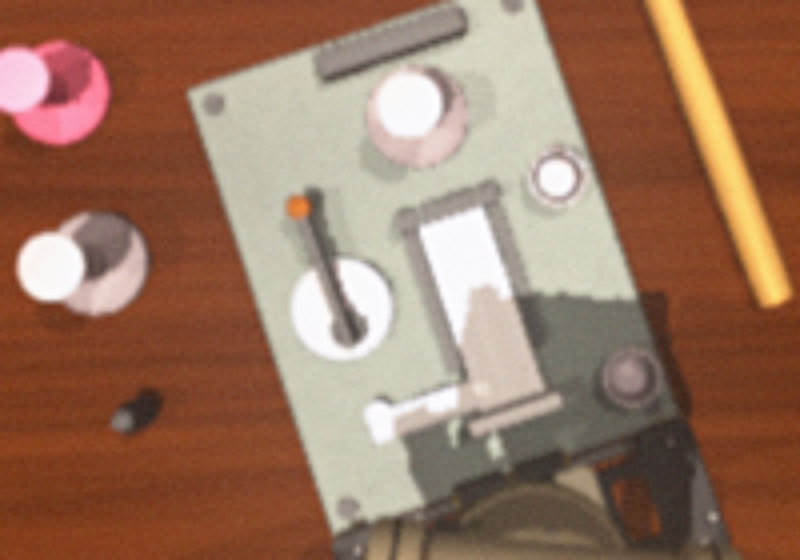

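The lever now points forward (orange end at crop (298,207), angle about 0.05) and the slide is still back. Next, lower behind the push plate.

Call:
move_arm(plan=[[0,0,0,0.5,-0.28,0,0],[0,0,0,0,0,0.58,0],[0,0,0,0,0,0.58,0],[0,0,0,0,0,0.58,0],[0,0,0,0,0,0.58,0],[0,0,0,0,0,0.58,0],[0,0,0,0,0,0.58,0],[0,0,0,0,0,0.58,0],[0,0,0,0,0,0.56,0],[0,0,0,0,0,0,0]])

```text
t: 12.75
tool_pos: [0.4077, -0.0056, 0.0268]
orientation: [0.472, -3.101, -0.003]
force: [0.3, 0.4, 0.3]
opening: 0.0005
gripper_force: 0.0
```

```bash
python3 - <<'E'
from h import *
where()
E
```

```text
t 12.75 fix -0.1671 0.0012 z 0.0268 F [0.3 0.4 0.3] ytool in fix -0.002 1.0
```

Call:
move_arm(plan=[[0,0,0,-0.3,0,0,0],[0,0,0,-0.3,0,0,0],[0,0,0,-0.3,0,0,0],[0,0,0,-0.2,0,0,0],[0,0,0,-0.15,0,0,0],[0,0,0,-0.1,0,0,0],[0,0,0,-0.1,0,0,0],[0,0,0,-0.1,0,0,0],[0,0,0,-0.1,0,0,0],[0,0,0,-0.1,0,0,0]])

```text
t: 13.75
tool_pos: [0.4519, 0.0064, 0.0301]
orientation: [0.472, -3.105, 0.0]
force: [-3.0, -0.0, 2.3]
opening: 0.0005
gripper_force: 1.4
```

Call:
move_arm(plan=[[0,0,0,-0.08,0,0,0],[0,0,0,-0.08,0,0,0],[0,0,0,-0.08,0,0,0],[0,0,0,-0.08,0,0,0],[0,0,0,-0.08,0,0,0],[0,0,0,-0.08,0,0,0],[0,0,0,-0.08,0,0,0],[0,0,0,-0.08,0,0,0],[0,0,0,-0.08,0,0,0],[0,0,0,-0.08,0,0,0]])

```text
t: 14.75
tool_pos: [0.4711, 0.0125, 0.0301]
orientation: [0.472, -3.105, 0.0]
force: [-4.4, -1.5, 2.8]
opening: 0.0006
gripper_force: 2.4
```

```bash
cat >> h.py <<'E'
def look():
    F=np.load('fix.npz');where()
    for n in('top','side'):
        W=cloud(cam(n));p=W[...,:2]-F['O'];x=p@F['ex'];y=p@F['ey'];z=W[...,2]
        s=(z>.09)&(z<.13)&(abs(x-.085)<.04)&(abs(y)<.04);print(n,'cs',np.median(x[s]),np.median(y[s]),s.sum())
        s=(z>.065)&(z<.082)&(x<-.06)&(x>-.13)&(abs(y)<.04);print(n,'plate x',np.percentile(x[s],[2,50,98]).round(4) if s.any() else 0)
        s=(z>.024)&(z<.045)&(x<-.02)&(x>-.1)&(y>.045)&(y<.1)&(np.hypot(x+.016,y-.085)>.04);print(n,'nose/arm x',np.percentile(x[s],[2,50,98]).round(4) if s.any() else 0)
E
python3 -c "
from h import *
look()"
```

```text
t 14.75 fix -0.1012 -0.0003 z 0.0301 F [-4.4 -1.5  2.8] ytool in fix -0.001 1.0
top cs 0.08831436766021576 -0.00023975780406471387 209
top plate x 0
top nose/arm x [-0.0692 -0.0631 -0.0563]
side cs 0.08668709423597759 0.004658050884068635 305
side plate x [-0.0848 -0.0842 -0.0828]
side nose/arm x [-0.0793 -0.0697 -0.0576]
```

Call:
move_arm(plan=[[0,0,0,-0.04,0,0,0],[0,0,0,-0.04,0,0,0],[0,0,0,-0.04,0,0,0],[0,0,0,-0.04,0,0,0],[0,0,0,-0.04,0,0,0],[0,0,0,0,0,0,0],[0,0,0,0,0,0,0],[0,0,0,0,0,0,0],[0,0,0,0,0,0,0],[0,0,0,0,0,0,0]])

```text
t: 15.85
tool_pos: [0.4759, 0.014, 0.0301]
orientation: [0.472, -3.106, -0.0]
force: [-4.1, -2.6, 0.7]
opening: 0.0006
gripper_force: 2.3
```

```bash
python3 -c "
from h import *
look()"
```

```text
t 15.85 fix -0.0962 -0.0003 z 0.0301 F [-4.1 -2.6  0.7] ytool in fix -0.001 1.0
top cs 0.09295143226405765 -0.0010073955783992939 211
top plate x 0
top nose/arm x [-0.0616 -0.059  -0.0573]
side cs 0.09169863407686317 0.004162613015997199 305
side plate x [-0.0782 -0.0782 -0.0782]
side nose/arm x [-0.0745 -0.0658 -0.0562]
```

Call:
move_arm(plan=[[0,0,0,-0.04,0,0,0],[0,0,0,-0.04,0,0,0],[0,0,0,0,0,0,0],[0,0,0,0,0,0,0],[0,0,0,0,0,0,0],[0,0,0,0,0,0,0],[0,0,0,0,0,0,0],[0,0,0,0,0,0,0],[0,0,0,0,0,0,0],[0,0,0,0,0,0,0]])

```text
t: 16.95
tool_pos: [0.4758, 0.0139, 0.03]
orientation: [0.472, -3.101, 0.001]
force: [-16.0, -4.9, 12.2]
opening: 0.0005
gripper_force: 8.5
```

```bash
python3 -c "
from h import *
where()"
```

```text
t 16.95 fix -0.0963 -0.0003 z 0.03 F [-16.   -4.9  12.2] ytool in fix -0.001 1.0
```

Force rose to about 17 N with no further travel, so the slide is at its stop. Retreat.

Call:
move_arm(plan=[[0,0,0,0.2,0,0,0],[0,0,0,0.5,0,0,0],[0,0,0,0.8,0,0,0],[0,0,0,0.5,0,0,0],[0,0,0,0,0,-0.8,0],[0,0,0,0,0,-1,0],[0,0,0,0,0,-1,0],[0,0,0,0,0,-1,0],[0,0,0,0,0,-0.5,0],[0,0,0,0,0,0,0]])

```text
t: 17.95
tool_pos: [0.4322, -0.0004, 0.1399]
orientation: [-0.472, 3.101, -0.002]
force: [-0.1, -1.3, -0.4]
opening: 0.0008
gripper_force: 0.0
```

```bash
python3 -c "
from h import *
look();c=cam('top');save('t4.png',cv2.resize(c['frame'][180:320,200:400],None,fx=4,fy=4))"
```

```text
t 17.95 fix -0.1422 -0.0011 z 0.1399 F [-0.1 -1.3 -0.4] ytool in fix -0.001 1.0
top cs 0.09281358712161909 -0.0009511828349647103 212
top plate x [-0.0876 -0.0827 -0.0781]
top nose/arm x [-0.0746 -0.0658 -0.0567]
side cs 0.09145702765231903 0.003903735088171687 306
side plate x [-0.0875 -0.0829 -0.0781]
side nose/arm x [-0.0746 -0.0659 -0.0562]
```

View pics/t4.png

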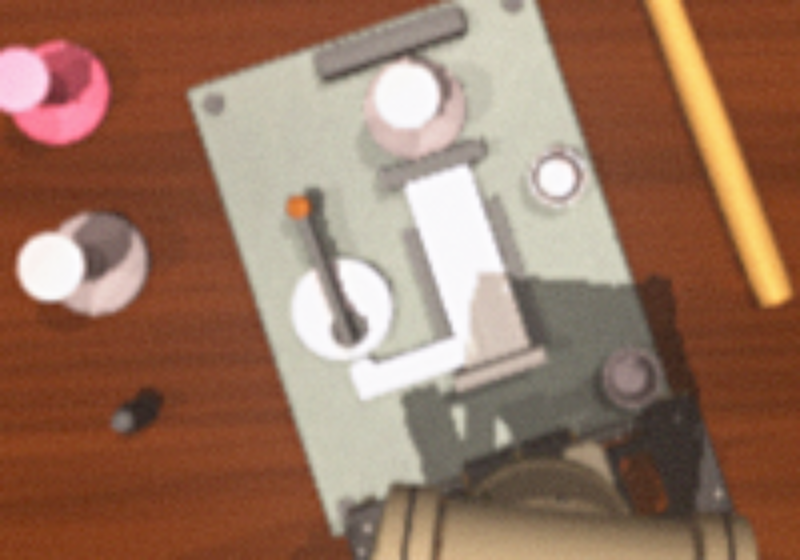

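The slide is home: the plate's rear face is at about -0.0876, which is 0.032 of travel. The lever points forward, the candlestick stands between the jaws at (410,100), and nothing else has moved.

```bash
python3 -c "
from h import *
print(close_job())"
```

```text
the job is handed in; nothing more can be done
None
```

The job is handed in, with no verdict shown: the cam lever points forward (about 0.05 rad), the slide is home against its stop (about 32 mm of travel), and the candlestick stands upright between the jaws; no bystander visibly moved.

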